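# Point out the chosen samples and call the assistant

### The job

Show the customer the chosen pair of samples: with the fingers pointing down, point at the hexagonal tile from just above (fingertips within about 4 cm of it, over its middle) and stay there for at least two seconds, then point in the same way at the tallest of the three brass knobs for at least two seconds. Then press the call button all the way down with the fingertips and let it come back up, to call the assistant. Touch nothing but the button, leave everything where it is, and do not bring the fingertips low (nearer than about 6 cm) over any other sample, not even in passing.

Things in the scene. Friction and masses are not known exactly. Their poses are not given: they have to be found in the camera images.
- tile_hexagon: Hexagonal white ceramic tile, 80 mm across flats, 92 mm across corners, 10 mm thick, loose, lying flat in the black tray (its underside about 6 mm above the counter). Origin: centre of its underside; z up. One of four tiles of the same white ceramic, in any of the tray's four places about 120 mm apart.
- tile_square: Square white tile, 75 mm a side, 10 mm thick, lying in the same tray. Origin: centre of its underside; z up.
- tile_brick: Oblong white tile, 100 mm (its x) by 50 mm (its y), 10 mm thick, lying in the same tray. Origin: centre of its underside; z up.
- tile_scale: Fish-scale white tile: straight edge 72 mm long at its -x end, half-round at its +x end, about 74 mm from end to end, 10 mm thick, lying in the same tray. Origin: centre of its underside, 33 mm from the straight edge; z up.
- tile_tray: Flat black steel tray, fixed to the counter, 250 x 250 mm, floor 6 mm above the counter, rim 10 mm high. It stands to the left or to the right of the button. Origin: centre of its underside; z up.
- knob_tall: The tallest brass cabinet knob: slender, flaring upward, 60 mm high, 26 mm across near its top, 28 mm foot. Loose, standing upright on the dark wooden stand. Origin: centre of its foot's underside (20 mm above the counter); z up along its axis.
- knob_ball: Brass cabinet knob with a ball head, 38 mm high, 36 mm across. Loose, upright on the same stand. Origin: centre of its foot's underside; z up.
- knob_disc: Brass cabinet knob with a flat disc head, 28 mm high, 42 mm across. Loose, upright on the same stand. Origin: centre of its foot's underside; z up.
- knob_stand: Dark wooden slab, fixed to the counter, 100 mm (its x) by 270 mm (its y), 20 mm high; the three knobs stand on it in a row along its y, about 85 mm apart, in any order. Origin: centre of its underside; z up.
- call_button_top (a point): Centre of the top face of the call button: a bright aluminium push cap of 28 mm diameter in a black housing fixed on the counter, between the tray and the stand. It is pressed straight down.
- call_button_base: The call button's black housing with the cap it carries, fixed on the counter. Origin: centre of its underside; z up.
- call_button (a joint): Travel of the call button's cap in m: 0 up, 0.006 fully down. It springs back by itself; fully down takes about 5 N.
- mug: Bystander: blue ceramic mug, 76 mm across, 85 mm high, handle at its +y, loose on the far part of the counter. Origin: centre of its underside.
- sample_box: Bystander: closed cardboard box, 60 x 100 x 55 mm high, loose on the far part of the counter. Origin: centre of its underside.

How it is judged:
By the outcome, as a careful person would: the job done as asked, in the order asked, and still so for the second after the job is handed in, with the robot touching nothing.
It also fails if it takes over 61 s, if anything falls off the work surface, if the arm or the gripper's body presses on something with over 40 N, if the wrist force passes 120 N, or if a joint passes its speed limit or range.

### The arm

A 7-joint arm with a two-finger parallel gripper is mounted at the origin on the work surface. World frame = base frame: x ahead of the robot, y to its left, z up, the work surface at z = 0. Lengths are in mm, angles in rad, forces in N, time in s.
With the tool pointing down it reaches from about 350 to 900 mm from the base axis. Payload 19.9 kg.
Tool frame: the origin (TCP) lies between the finger pads; the fingertips stand 14 mm ahead of it and the grasp point (between the pads) lies 5 mm behind it (manip.tcp_to_tips is the distance from the TCP to the fingertips, in mm); z points along the fingers, y is the line along which they close (so a half turn about z gives the same grasp; the last joint's range is limited). The gripper opens to 94 mm and grips with 3 to 60 N. Pads are 16 mm wide; open, the fingers measure 119 mm over their backs; the gripper's body (75 mm by 177 mm) begins 78 mm behind the grasp point.
Start: joints at [1.25, 0.417, -0.01, 1.614, 0.005, 1.111, -0.053], TCP at [172.597, -600.675, 219.425] pointing down, gripper open.
Joint ranges: [-2.81, 2.81], [-0.39, 2.02], [-1.27, 1.25], [0.06, 2.57], [-1.19, 4.33], [0.19, 2], [-2.82, 2.82]. Speed limits (rad/s): [1.89, 1.89, 2.39, 2.39, 3.01, 3.01, 3.01].

### API

Orientations are given as [roll, pitch, yaw] about the fixed x, y, z axes, in that order (R = Rz(yaw) Ry(pitch) Rx(roll)).
In Python, from rig import sensors, cams, hand_in, manip gives the robot as it stands.
- The arm moves only by the tool servo_tool, never from a script. Its argument "motion" is a list of rows, each an object of numbers: "gripper": the gripper's target within -1 to 1 (shut at 1, half-way at 0, fully open at -1); "x", "y", "z": the shift along the tool's x, y, z each as a share of 80 mm, from -1 to 1; "spin": the turn about the tool's z as a share of pi rad, from -1 to 1. A call has 1 to 12 rows; each row is the pose to reach, as a shift and turn from the pose commanded when the call began, along the tool's axes at that moment, turning the shorter way round; what a row does not reach only later rows make up. A row lasts 1/10 s, in which the tool goes at most 50 mm and 8.59 degrees, less where a joint would pass 70% of its speed; a pose out of reach is approached as far as the arm can. A call with a number of a shift or a turn outside -1 to 1 is refused whole. A call with a gripper value outside its range is refused whole. The fingers move at their own pace and stop on an object; the grip force is fixed at half the most. Time passes only in rows, so rows that repeat a pose let the fingers close. It gives the time, the measured TCP pose, the force, the opening and the grip force at its end, in the units of the state.
- sensors.read_state(): the state, without advancing time (a new reading comes with each control period).
- cams.snapshot(name): name is "scene" or "top" or "wrist"; returns a dict with "color" (400x640x3 uint8, blue, green, red), "K" (3x3 intrinsics, pixels), "dist_coeffs" ([k1, k2, p1, p2, k3] as OpenCV has them; the pictures are not rectified), "xyz" and "rotation" of the camera in the world. Camera axes: x right, y up, looking along -z (the intrinsics and any distortion apply to the point x, -y, -z); pixel columns grow to the right and rows downward; lengths in mm; the calibration is good to about 2 mm. A picture is of the moment at which its call begins. There is no depth.
- hand_in(): hands the job in; it is judged then, once.
The state is a dict: "time": time; "joint_positions": joint angles; "qd": joint speeds; "tau": joint torques, N m; "eef_pos": TCP position; "eef_rot": TCP orientation; "force": force on the tool from outside, world axes, zero at the start; "moment": the same for the moment, N m; "width": finger opening in mm; "grasp_force": force on a finger pad.
Only numpy, scipy, OpenCV 4.12 (cv2) and the standard library are available. Lean on these libraries where they do the work, as an engineer would, in place of code of your own. Each camera call takes 0.05 s, during which the arm holds its last target. There are 200 camera calls.

## Working session

There is one attempt and no reset: what is moved stays moved. The work goes in short steps, Python scripts to look and compute and a tool call to move; the robot and the scene stay as the last step left them, time stands still between calls to the robot, and variables do not carry over. Pictures are saved under pics/ and viewed, at most 10 in all, crops included, and the job is handed in when it is done.

Besides the shell and the picture viewer there is one more tool, called after "Call:" as a command line: name --argument value ..., lists and objects as JSON in quotes. servo_tool: Moves the arm, as the interface text tells. Shift numbers are shares of 80 mm and turn numbers shares of pi rad, none past 1 either way. Its arguments: {"type":"object","properties":{"motion":{"type":"array"}},"required":["motion"]}

```bash
mkdir -p pics; cat > h.py <<'E'
import numpy as np, cv2
from rig import sensors,cams,manip
def ray(s,px,z):
    K=np.array(s["K"]);d=np.array(s["dist_coeffs"])
    p=cv2.undistortPoints(np.array(px,float).reshape(-1,1,2),K,d).reshape(-1,2)
    R=np.array(s["rotation"]);
    if R.shape!=(3,3):
        from scipy.spatial.transform import Rotation as Ro; R=Ro.from_euler('xyz',R).as_matrix()
    D=np.c_[p[:,0],-p[:,1],-np.ones(len(p))]@R.T
    o=np.array(s["xyz"]); return o+D*((z-o[2])/D[:,2])[:,None]
E
python3 - <<'E'
from h import *
st=sensors.read_state();print(st["time"],st["eef_pos"],st["eef_rot"],st["width"],manip.tcp_to_tips)
for n in("top","scene"):
    s=cams.snapshot(n);cv2.imwrite(f"pics/{n}0.png",s["color"]);print(n,s["xyz"],s["rotation"],s["dist_coeffs"])
E
```

```text
0.0 [ 172.49891801 -600.32925802  218.81233964] [-3.14031939e+00  9.94665527e-05  2.79844411e-01] 94.07863040726093 14.0
top [ 512.20596804   -3.51436823 1061.50534167] [ 0.11298412  0.00216425 -1.6004162 ] [0.00797014 0.         0.         0.         0.        ]
scene [ 909.58024654 -557.12532913  520.3890719 ] [0.94019687 0.01429924 0.46243078] [-0.00272123  0.          0.          0.          0.        ]
```

View pics/top0.png

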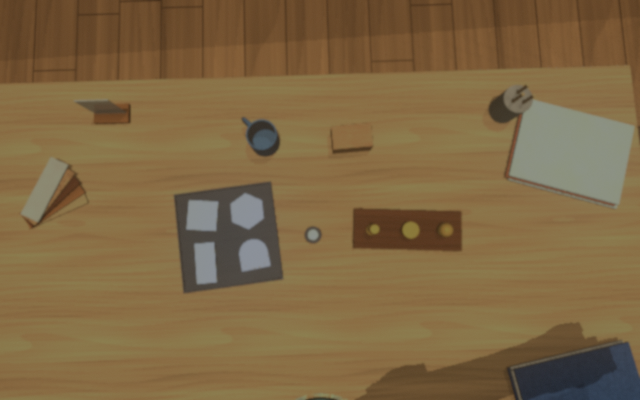

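View pics/scene0.png

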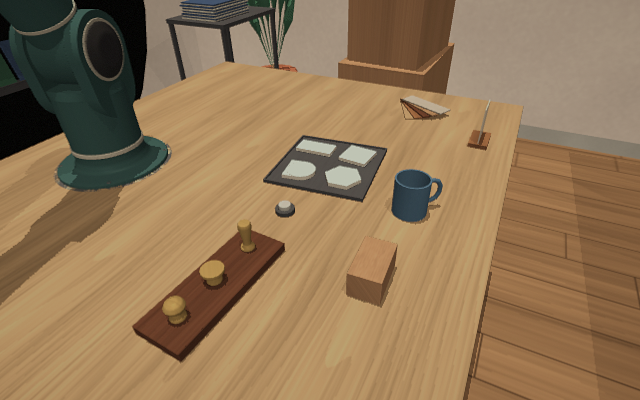

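Top view: the hexagon is at about (247,211), the button at (313,235) and the tall knob at (375,229), which is the end nearest the button. The scene view confirms this, with the tall knob's top at about (245,224) and the button cap at about (285,205).

```bash
python3 - <<'E'
from h import *
t=cams.snapshot("top");s=cams.snapshot("scene")
def blobs(im,mask,lo=20):
    n,l,st,c=cv2.connectedComponentsWithStats(mask.astype(np.uint8)*255);return [(c[i].round(1),st[i,4]) for i in range(1,n) if st[i,4]>lo]
for n,a in(("top",t),("scene",s)):
    hsv=cv2.cvtColor(a["color"],cv2.COLOR_BGR2HSV);im=a["color"]
    roi=np.zeros(hsv.shape[:2],bool)
    if n=="top": roi[180:295,170:330]=1
    else: roi[130:220,260:390]=1
    m=roi&(hsv[...,1]<60)&(hsv[...,2]>125)
    for c,A in blobs(im,m):
        print(n,c,A,ray(a,c,16).round(1)[0], ray(a,c,25).round(1)[0])
    if n=="top":
        roi[:]=0;roi[212:246,356:460]=1
        m=roi&(hsv[...,0]>18)&(hsv[...,1]>100)&(hsv[...,2]>90)
        for c,A in blobs(im,m,10):print("knob",c,A,ray(a,c,80).round(1)[0],ray(a,c,48)[0].round(1))
print("tallscene",ray(s,(245,223),80).round(1))
for z in(15,20,25,30,35):print(z,ray(t,(313,235),z).round(1),ray(s,(285,204.5),z).round(1))
z=cv2.resize(t["color"][180:270,290:470],None,fx=4,fy=4,interpolation=cv2.INTER_CUBIC)
w=cv2.resize(s["color"][190:280,180:320],None,fx=5,fy=4.0*1.25,interpolation=cv2.INTER_CUBIC)
cv2.imwrite("pics/ztop.png",z);cv2.imwrite("pics/zsc.png",w)
E
```

```text
top [246.6 210.8] 837 [593.5 168.3  16. ] [592.8 166.8  25. ]
top [201.8 215. ] 823 [586.3 281.2  16. ] [585.6 278.8  25. ]
top [312.6 234.3] 70 [529.6   3.6  16. ] [529.4   3.6  25. ]
top [253.3 255. ] 747 [482.6 152.8  16. ] [482.9 151.5  25. ]
top [205.  262.6] 761 [467.5 273.1  16. ] [467.9 270.7  25. ]
knob [410.3 229.7] 251 [ 532.5 -226.9   80. ] [ 533.2 -234.2   48. ]
knob [373.7 228.9] 95 [ 536.9 -141.    80. ] [ 537.7 -145.5   48. ]
knob [445.8 229.3] 98 [ 531.  -310.3   80. ] [ 531.6 -320.3   48. ]
scene [316.  146.9] 395 [468.9 270.5  16. ] [476.8 255.7  25. ]
scene [357.2 154.8] 470 [586.7 277.7  16. ] [592.5 262.8  25. ]
scene [298.5 169.7] 493 [483.7 147.3  16. ] [491.3 134.7  25. ]
scene [342.4 176.5] 606 [594.7 165.1  16. ] [600.3 152.2  25. ]
scene [284.  204.1] 74 [525.1   9.3  16. ] [532.   -0.8  25. ]
tallscene [[ 540.  -141.3   80. ]]
15 [[527.8   2.7  15. ]] [[527.1  10.1  15. ]]
20 [[527.7   2.7  20. ]] [[530.9   4.5  20. ]]
25 [[527.7   2.6  25. ]] [[534.7  -1.2  25. ]]
30 [[527.6   2.6  30. ]] [[538.5  -6.8  30. ]]
35 [[527.5   2.6  35. ]] [[542.2 -12.4  35. ]]
```

View pics/ztop.png

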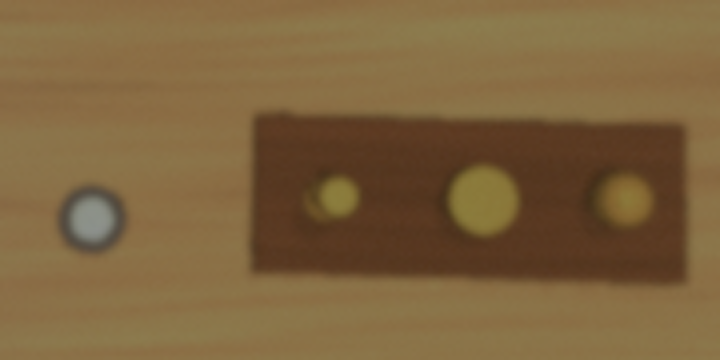

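View pics/zsc.png

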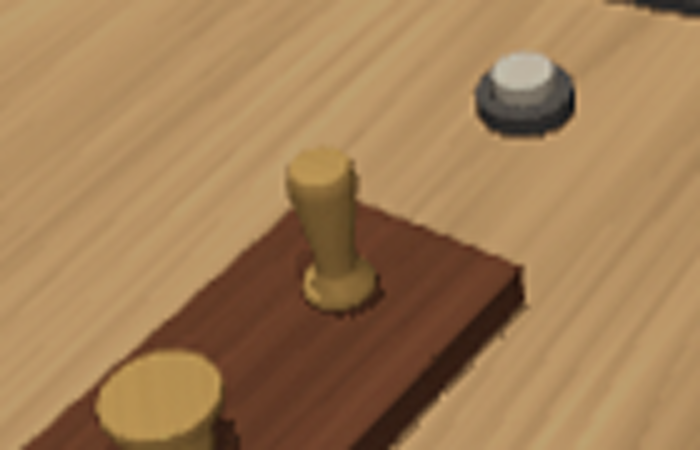

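The two views agree. The hexagon is at (594,167), the knob top at (538,-143,80) and the button at (529,3), z about 22. I'll travel high with the gripper shut.

Call:
servo_tool --motion '[{"x": 0.5,"y": -0.5,"gripper": 1},{"x": 1,"y": -1,"gripper": 1},{"x": 1,"y": -1,"gripper": 1},{"x": 1,"y": -1,"gripper": 1}]'

```text
invalid input
```

Call:
servo_tool --motion '[{"x": 0.5,"y": -0.5,"gripper": 1},{"x": 1,"y": -1,"gripper": 1},{"x": 1,"y": -1,"gripper": 1},{"x": 1,"y": -1,"gripper": 1}]'

```text
invalid input
```

Call:
servo_tool --motion '[{"gripper": 1,"x": 0.5,"y": -0.5,"z": 0,"spin": 0},{"gripper": 1,"x": 1,"y": -1,"z": 0,"spin": 0},{"gripper": 1,"x": 1,"y": -1,"z": 0,"spin": 0},{"gripper": 1,"x": 1,"y": -1,"z": 0,"spin": 0}]'

```text
time: 0.6
eef_pos: [228.7, -500.2, 219.8]
eef_rot: [3.141, -0.0, 0.283]
force: [0.6, -0.7, 0.2]
width: 65.7
grasp_force: 0.0
```

Call:
servo_tool --motion '[{"gripper": 1,"x": 0.5,"y": -0.5,"z": 0,"spin": 0},{"gripper": 1,"x": 1,"y": -1,"z": 0,"spin": 0},{"gripper": 1,"x": 1,"y": -1,"z": 0,"spin": 0},{"gripper": 1,"x": 1,"y": -1,"z": 0,"spin": 0}]'

```text
time: 1.0
eef_pos: [282.8, -402.3, 219.7]
eef_rot: [3.141, -0.0, 0.282]
force: [1.0, -0.9, 0.1]
width: 33.4
grasp_force: 0.0
```

Call:
servo_tool --motion '[{"gripper": 1,"x": 0.5,"y": -0.5,"z": 0,"spin": 0},{"gripper": 1,"x": 1,"y": -1,"z": 0,"spin": 0},{"gripper": 1,"x": 1,"y": -1,"z": 0,"spin": 0},{"gripper": 1,"x": 1,"y": -1,"z": 0,"spin": 0}]'

```text
time: 1.4
eef_pos: [337.5, -304.0, 219.6]
eef_rot: [3.141, -0.0, 0.281]
force: [-1.6, -0.1, 0.2]
width: 1.8
grasp_force: 0.0
```

Call:
servo_tool --motion '[{"gripper": 1,"x": 0.5,"y": -0.5,"z": 0,"spin": 0},{"gripper": 1,"x": 1,"y": -1,"z": 0,"spin": 0},{"gripper": 1,"x": 1,"y": -1,"z": 0,"spin": 0},{"gripper": 1,"x": 1,"y": -1,"z": 0,"spin": 0}]'

```text
time: 1.8
eef_pos: [392.4, -205.4, 219.5]
eef_rot: [-3.141, -0.0, 0.28]
force: [0.1, -0.3, -0.4]
width: 0.3
grasp_force: 0.0
```

Call:
servo_tool --motion '[{"gripper": 1,"x": 0.5,"y": -0.5,"z": 0,"spin": 0},{"gripper": 1,"x": 1,"y": -1,"z": 0,"spin": 0},{"gripper": 1,"x": 1,"y": -1,"z": 0,"spin": 0},{"gripper": 1,"x": 1,"y": -1,"z": 0,"spin": 0}]'

```text
time: 2.2
eef_pos: [447.2, -106.8, 219.3]
eef_rot: [-3.141, 0.0, 0.28]
force: [-0.0, -1.7, -1.1]
width: 0.5
grasp_force: 0.0
```

Call:
servo_tool --motion '[{"gripper": 1,"x": 0.5,"y": -0.5,"z": 0,"spin": 0},{"gripper": 1,"x": 1,"y": -1,"z": 0,"spin": 0},{"gripper": 1,"x": 1,"y": -1,"z": 0,"spin": 0},{"gripper": 1,"x": 1,"y": -1,"z": 0,"spin": 0}]'

```text
time: 2.6
eef_pos: [502.0, -8.0, 219.1]
eef_rot: [-3.141, 0.001, 0.279]
force: [0.1, -1.3, -0.4]
width: 0.7
grasp_force: 0.0
```

Call:
servo_tool --motion '[{"gripper": 1,"x": 0.5,"y": -0.5,"z": 0,"spin": 0},{"gripper": 1,"x": 1,"y": -1,"z": 0,"spin": 0},{"gripper": 1,"x": 1,"y": -1,"z": 0,"spin": 0},{"gripper": 1,"x": 1,"y": -1,"z": 0,"spin": 0}]'

```text
time: 3.0
eef_pos: [556.7, 90.8, 218.8]
eef_rot: [-3.141, 0.001, 0.279]
force: [-0.5, -1.1, -0.9]
width: 0.6
grasp_force: 0.0
```

Call:
servo_tool --motion '[{"gripper": 1,"x": 0.4,"y": -0.4,"z": 0,"spin": 0},{"gripper": 1,"x": 0.71,"y": -0.79,"z": 0,"spin": 0},{"gripper": 1,"x": 0.71,"y": -0.79,"z": 0,"spin": 0},{"gripper": 1,"x": 0.71,"y": -0.79,"z": 0,"spin": 0},{"gripper": 1,"x": 0.71,"y": -0.79,"z": 0,"spin": 0}]'

```text
time: 3.5
eef_pos: [593.5, 165.2, 219.3]
eef_rot: [3.14, 0.001, 0.277]
force: [0.1, 0.6, -0.3]
width: 0.4
grasp_force: 0.0
```

```bash
python3 - <<'E'
from h import *
s=cams.snapshot("wrist");cv2.imwrite("pics/w1.png",s["color"]);print(s["xyz"],sensors.read_state()["eef_pos"])
hsv=cv2.cvtColor(s["color"],cv2.COLOR_BGR2HSV)
m=((hsv[...,1]<60)&(hsv[...,2]>125)).astype(np.uint8)*255
n,l,st,c=cv2.connectedComponentsWithStats(m)
for i in range(1,n):
    if st[i,4]>300: print(c[i].round(),st[i],ray(s,c[i],16)[0].round(1))
E
```

```text
[673.45230985 187.70234196 384.75155488] [593.47357163 165.64276779 219.51080481]
[211. 149.] [ 169  103   88   91 4998] [588.1 282.8  16. ]
[316. 170.] [ 276  130   82   82 4674] [595.8 169.9  16. ]
[199. 248.] [ 175  206   52   86 3434] [471.  274.4  16. ]
[284. 261.] [ 271  233   38   57 1062] [481.9 176.2  16. ]
[439. 264.] [428 253  23  22 405] [528.3   2.2  16. ]
```

View pics/w1.png

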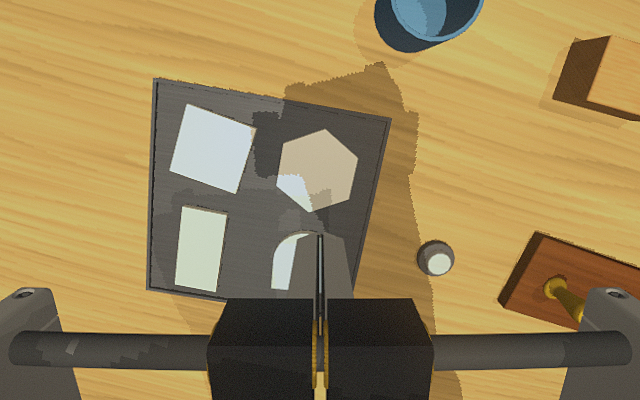

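The wrist picture shows the hexagon at (316,170) under the gripper, which puts it at about (595,168). The button's bright cap is at (439,264). Going down to tips about 22 mm above the tile.

Call:
servo_tool --motion '[{"gripper": 1,"x": 0.03,"y": -0.03,"z": 0.5,"spin": 0},{"gripper": 1,"x": 0.03,"y": -0.03,"z": 1,"spin": 0},{"gripper": 1,"x": 0.03,"y": -0.03,"z": 1,"spin": 0}]'

```text
time: 3.85
eef_pos: [592.6, 168.8, 135.3]
eef_rot: [3.141, 0.007, 0.278]
force: [-0.7, -0.6, 0.9]
width: 0.3
grasp_force: 0.0
```

Call:
servo_tool --motion '[{"gripper": 1,"x": 0,"y": 0,"z": 0.4,"spin": 0},{"gripper": 1,"x": 0,"y": 0,"z": 0.8,"spin": 0},{"gripper": 1,"x": 0,"y": 0,"z": 1,"spin": 0},{"gripper": 1,"x": 0,"y": 0,"z": 1,"spin": 0},{"gripper": 1,"x": 0,"y": 0,"z": 1,"spin": 0}]'

```text
time: 4.35
eef_pos: [595.8, 171.6, 61.2]
eef_rot: [3.142, -0.001, 0.279]
force: [-1.0, -0.0, 0.7]
width: 0.3
grasp_force: 0.0
```

Call:
servo_tool --motion '[{"gripper": 1,"x": 0,"y": 0,"z": 0.08,"spin": 0},{"gripper": 1,"x": 0,"y": 0,"z": 0.08,"spin": 0},{"gripper": 1,"x": 0,"y": 0,"z": 0.08,"spin": 0},{"gripper": 1,"x": 0,"y": 0,"z": 0.08,"spin": 0},{"gripper": 1,"x": 0,"y": 0,"z": 0.08,"spin": 0},{"gripper": 1,"x": 0,"y": 0,"z": 0.08,"spin": 0},{"gripper": 1,"x": 0,"y": 0,"z": 0.08,"spin": 0},{"gripper": 1,"x": 0,"y": 0,"z": 0.08,"spin": 0},{"gripper": 1,"x": 0,"y": 0,"z": 0.08,"spin": 0},{"gripper": 1,"x": 0,"y": 0,"z": 0.08,"spin": 0},{"gripper": 1,"x": 0,"y": 0,"z": 0.08,"spin": 0},{"gripper": 1,"x": 0,"y": 0,"z": 0.08,"spin": 0}]'

```text
time: 5.55
eef_pos: [595.0, 171.6, 53.0]
eef_rot: [-3.142, 0.0, 0.28]
force: [-0.8, -0.1, -0.1]
width: 0.4
grasp_force: 0.0
```

Call:
servo_tool --motion '[{"gripper": 1,"x": 0,"y": 0,"z": 0,"spin": 0},{"gripper": 1,"x": 0,"y": 0,"z": 0,"spin": 0},{"gripper": 1,"x": 0,"y": 0,"z": 0,"spin": 0},{"gripper": 1,"x": 0,"y": 0,"z": 0,"spin": 0},{"gripper": 1,"x": 0,"y": 0,"z": 0,"spin": 0},{"gripper": 1,"x": 0,"y": 0,"z": 0,"spin": 0},{"gripper": 1,"x": 0,"y": 0,"z": 0,"spin": 0},{"gripper": 1,"x": 0,"y": 0,"z": 0,"spin": 0},{"gripper": 1,"x": 0,"y": 0,"z": 0,"spin": 0},{"gripper": 1,"x": 0,"y": 0,"z": 0,"spin": 0},{"gripper": 1,"x": 0,"y": 0,"z": 0,"spin": 0},{"gripper": 1,"x": 0,"y": 0,"z": 0,"spin": 0}]'

```text
time: 6.75
eef_pos: [594.9, 171.6, 53.1]
eef_rot: [-3.142, 0.0, 0.28]
force: [0.6, 0.6, 0.3]
width: 0.5
grasp_force: 0.0
```

Call:
servo_tool --motion '[{"gripper": 1,"x": 0,"y": 0,"z": 0,"spin": 0},{"gripper": 1,"x": 0,"y": 0,"z": 0,"spin": 0},{"gripper": 1,"x": 0,"y": 0,"z": 0,"spin": 0},{"gripper": 1,"x": 0,"y": 0,"z": 0,"spin": 0},{"gripper": 1,"x": 0,"y": 0,"z": 0,"spin": 0},{"gripper": 1,"x": 0,"y": 0,"z": 0,"spin": 0},{"gripper": 1,"x": 0,"y": 0,"z": 0,"spin": 0},{"gripper": 1,"x": 0,"y": 0,"z": 0,"spin": 0}]'

```text
time: 7.55
eef_pos: [595.0, 171.6, 53.1]
eef_rot: [-3.142, 0.0, 0.28]
force: [-0.4, -0.5, -0.1]
width: 0.7
grasp_force: 0.0
```

Call:
servo_tool --motion '[{"gripper": 1,"x": 0,"y": 0,"z": -0.5,"spin": 0},{"gripper": 1,"x": 0,"y": 0,"z": -1,"spin": 0},{"gripper": 1,"x": 0,"y": 0,"z": -1,"spin": 0}]'

```text
time: 7.85
eef_pos: [597.2, 172.7, 138.1]
eef_rot: [-3.142, -0.007, 0.28]
force: [0.1, 0.1, -0.3]
width: 0.5
grasp_force: 0.0
```

Call:
servo_tool --motion '[{"gripper": 1,"x": 0,"y": 0,"z": -0.5,"spin": 0},{"gripper": 1,"x": 0,"y": 0,"z": -1,"spin": 0},{"gripper": 1,"x": 0,"y": 0,"z": -1,"spin": 0},{"gripper": 1,"x": 0,"y": 0,"z": -1,"spin": 0}]'

```text
time: 8.25
eef_pos: [595.2, 171.6, 213.4]
eef_rot: [3.141, -0.001, 0.28]
force: [-0.8, 0.3, -0.7]
width: 0.2
grasp_force: 0.0
```

Call:
servo_tool --motion '[{"gripper": 1,"x": -0.22,"y": 0.45,"z": 0,"spin": 0},{"gripper": 1,"x": -0.44,"y": 0.9,"z": 0,"spin": 0},{"gripper": 1,"x": -0.44,"y": 0.9,"z": 0,"spin": 0}]'

```text
time: 8.55
eef_pos: [580.3, 86.8, 211.4]
eef_rot: [3.14, 0.003, 0.274]
force: [0.4, 0.6, -1.3]
width: 0.5
grasp_force: 0.0
```

Call:
servo_tool --motion '[{"gripper": 1,"x": -0.22,"y": 0.45,"z": 0,"spin": 0},{"gripper": 1,"x": -0.44,"y": 0.9,"z": 0,"spin": 0},{"gripper": 1,"x": -0.44,"y": 0.9,"z": 0,"spin": 0}]'

```text
time: 8.85
eef_pos: [566.0, 8.2, 211.5]
eef_rot: [3.14, 0.003, 0.273]
force: [0.7, 1.4, 0.2]
width: 0.3
grasp_force: 0.0
```

Call:
servo_tool --motion '[{"gripper": 1,"x": -0.22,"y": 0.45,"z": 0,"spin": 0},{"gripper": 1,"x": -0.44,"y": 0.9,"z": 0,"spin": 0},{"gripper": 1,"x": -0.44,"y": 0.9,"z": 0,"spin": 0}]'

```text
time: 9.15
eef_pos: [551.8, -70.4, 211.6]
eef_rot: [3.141, 0.003, 0.273]
force: [0.2, -0.1, -0.8]
width: 0.3
grasp_force: 0.0
```

Call:
servo_tool --motion '[{"gripper": 1,"x": -0.22,"y": 0.45,"z": 0,"spin": 0},{"gripper": 1,"x": -0.44,"y": 0.9,"z": 0,"spin": 0},{"gripper": 1,"x": -0.44,"y": 0.9,"z": 0,"spin": 0},{"gripper": 1,"x": -0.44,"y": 0.9,"z": 0,"spin": 0},{"gripper": 1,"x": -0.44,"y": 0.9,"z": 0,"spin": 0}]'

```text
time: 9.65
eef_pos: [539.3, -142.7, 212.5]
eef_rot: [-3.141, 0.0, 0.281]
force: [-0.8, 0.0, -0.4]
width: 0.9
grasp_force: 0.0
```

```bash
python3 - <<'E'
from h import *
s=cams.snapshot("scene");cv2.imwrite("pics/s2.png",s["color"]);print(sensors.read_state()["eef_pos"])
E
```

```text
[ 539.34065429 -142.63178438  212.62730797]
```

View pics/s2.png

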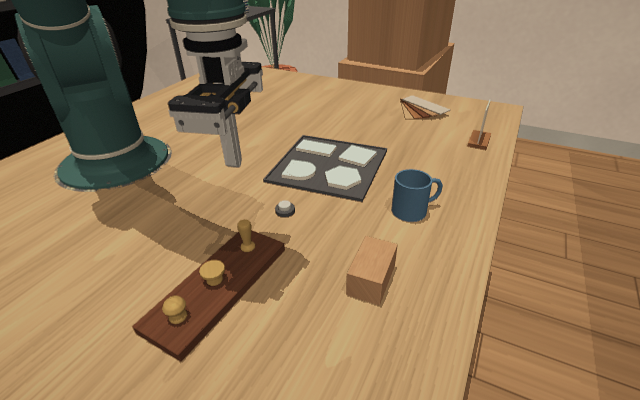

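The fingers, tip at (231,165), are above the tall knob at (246,224), and nothing has moved. Going down to tips about 24 mm above it.

Call:
servo_tool --motion '[{"gripper": 1,"x": 0,"y": 0,"z": 0.4,"spin": 0},{"gripper": 1,"x": 0,"y": 0,"z": 0.7,"spin": 0},{"gripper": 1,"x": 0,"y": 0,"z": 0.9,"spin": 0},{"gripper": 1,"x": 0,"y": 0,"z": 0.9,"spin": 0},{"gripper": 1,"x": 0,"y": 0,"z": 0.9,"spin": 0}]'

```text
time: 10.2
eef_pos: [539.5, -143.2, 141.4]
eef_rot: [-3.141, -0.0, 0.281]
force: [0.0, -0.4, 0.3]
width: 0.6
grasp_force: 0.0
```

Call:
servo_tool --motion '[{"gripper": 1,"x": 0,"y": 0,"z": 0.15,"spin": 0},{"gripper": 1,"x": 0,"y": 0,"z": 0.28,"spin": 0},{"gripper": 1,"x": 0,"y": 0,"z": 0.28,"spin": 0},{"gripper": 1,"x": 0,"y": 0,"z": 0.28,"spin": 0},{"gripper": 1,"x": 0,"y": 0,"z": 0.28,"spin": 0},{"gripper": 1,"x": 0,"y": 0,"z": 0.28,"spin": 0},{"gripper": 1,"x": 0,"y": 0,"z": 0.28,"spin": 0},{"gripper": 1,"x": 0,"y": 0,"z": 0.28,"spin": 0},{"gripper": 1,"x": 0,"y": 0,"z": 0.28,"spin": 0},{"gripper": 1,"x": 0,"y": 0,"z": 0.28,"spin": 0},{"gripper": 1,"x": 0,"y": 0,"z": 0.28,"spin": 0},{"gripper": 1,"x": 0,"y": 0,"z": 0.28,"spin": 0}]'

```text
time: 11.4
eef_pos: [539.2, -144.1, 118.6]
eef_rot: [-3.142, 0.0, 0.28]
force: [0.2, -0.0, 0.8]
width: 0.5
grasp_force: 0.0
```

Call:
servo_tool --motion '[{"gripper": 1,"x": 0,"y": 0,"z": 0,"spin": 0},{"gripper": 1,"x": 0,"y": 0,"z": 0,"spin": 0},{"gripper": 1,"x": 0,"y": 0,"z": 0,"spin": 0},{"gripper": 1,"x": 0,"y": 0,"z": 0,"spin": 0},{"gripper": 1,"x": 0,"y": 0,"z": 0,"spin": 0},{"gripper": 1,"x": 0,"y": 0,"z": 0,"spin": 0},{"gripper": 1,"x": 0,"y": 0,"z": 0,"spin": 0},{"gripper": 1,"x": 0,"y": 0,"z": 0,"spin": 0},{"gripper": 1,"x": 0,"y": 0,"z": 0,"spin": 0},{"gripper": 1,"x": 0,"y": 0,"z": 0,"spin": 0},{"gripper": 1,"x": 0,"y": 0,"z": 0,"spin": 0},{"gripper": 1,"x": 0,"y": 0,"z": 0,"spin": 0}]'

```text
time: 12.6
eef_pos: [539.2, -144.1, 118.6]
eef_rot: [-3.142, 0.0, 0.28]
force: [-0.0, -0.3, -1.2]
width: 0.4
grasp_force: 0.0
```

```bash
python3 - <<'E'
from h import *
s=cams.snapshot("scene");cv2.imwrite("pics/s3.png",cv2.resize(s["color"][80:290,120:400],None,fx=2,fy=2));print(sensors.read_state()["eef_pos"])
E
```

```text
[ 539.16257629 -144.05359366  118.61699869]
```

View pics/s3.png

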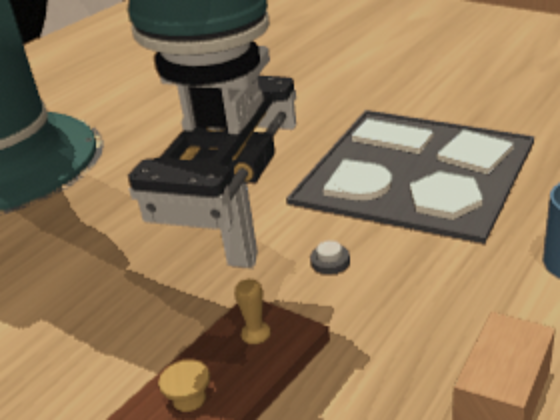

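Call:
servo_tool --motion '[{"gripper": 1,"x": 0,"y": 0,"z": 0,"spin": 0},{"gripper": 1,"x": 0,"y": 0,"z": 0,"spin": 0},{"gripper": 1,"x": 0,"y": 0,"z": 0,"spin": 0},{"gripper": 1,"x": 0,"y": 0,"z": 0,"spin": 0},{"gripper": 1,"x": 0,"y": 0,"z": 0,"spin": 0},{"gripper": 1,"x": 0,"y": 0,"z": 0,"spin": 0},{"gripper": 1,"x": 0,"y": 0,"z": 0,"spin": 0},{"gripper": 1,"x": 0,"y": 0,"z": 0,"spin": 0}]'

```text
time: 13.45
eef_pos: [539.1, -144.1, 118.7]
eef_rot: [-3.142, 0.0, 0.28]
force: [-1.3, -0.2, -0.2]
width: 0.6
grasp_force: 0.0
```

The tips are right above the tall knob. Next, over to the button.

Call:
servo_tool --motion '[{"gripper": 1,"x": 0,"y": 0,"z": -0.5,"spin": 0},{"gripper": 1,"x": 0,"y": 0,"z": -0.7,"spin": 0},{"gripper": 1,"x": 0,"y": 0,"z": -0.7,"spin": 0}]'

```text
time: 13.75
eef_pos: [540.3, -144.3, 176.9]
eef_rot: [3.14, -0.003, 0.28]
force: [-0.0, -0.2, -0.2]
width: 0.6
grasp_force: 0.0
```

Call:
servo_tool --motion '[{"gripper": 1,"x": 0.1,"y": -0.45,"z": 0,"spin": 0},{"gripper": 1,"x": 0.19,"y": -0.9,"z": 0,"spin": 0},{"gripper": 1,"x": 0.19,"y": -0.9,"z": 0,"spin": 0}]'

```text
time: 14.05
eef_pos: [533.3, -65.9, 174.1]
eef_rot: [-3.14, 0.0, 0.286]
force: [0.1, -0.3, -0.2]
width: 0.7
grasp_force: 0.0
```

Call:
servo_tool --motion '[{"gripper": 1,"x": 0.1,"y": -0.45,"z": 0,"spin": 0},{"gripper": 1,"x": 0.19,"y": -0.9,"z": 0,"spin": 0},{"gripper": 1,"x": 0.19,"y": -0.9,"z": 0,"spin": 0},{"gripper": 1,"x": 0.19,"y": -0.9,"z": 0,"spin": 0},{"gripper": 1,"x": 0.19,"y": -0.9,"z": 0,"spin": 0}]'

```text
time: 14.55
eef_pos: [528.5, 1.5, 174.1]
eef_rot: [3.142, 0.001, 0.279]
force: [0.4, -0.0, 0.4]
width: 0.2
grasp_force: 0.0
```

Call:
servo_tool --motion '[{"gripper": 1,"x": 0,"y": 0,"z": 0.4,"spin": 0},{"gripper": 1,"x": 0,"y": 0,"z": 0.8,"spin": 0},{"gripper": 1,"x": 0,"y": 0,"z": 1,"spin": 0},{"gripper": 1,"x": 0,"y": 0,"z": 1,"spin": 0},{"gripper": 1,"x": 0,"y": 0,"z": 1,"spin": 0}]'

```text
time: 15.05
eef_pos: [528.8, 2.0, 95.0]
eef_rot: [-3.141, 0.0, 0.279]
force: [-0.2, 0.6, 0.7]
width: 0.8
grasp_force: 0.0
```

Call:
servo_tool --motion '[{"gripper": 1,"x": 0,"y": 0,"z": 0.3,"spin": 0},{"gripper": 1,"x": 0,"y": 0,"z": 0.45,"spin": 0},{"gripper": 1,"x": 0,"y": 0,"z": 0.45,"spin": 0},{"gripper": 1,"x": 0,"y": 0,"z": 0.45,"spin": 0},{"gripper": 1,"x": 0,"y": 0,"z": 0.45,"spin": 0}]'

```text
time: 15.55
eef_pos: [529.2, 2.7, 59.6]
eef_rot: [3.141, -0.001, 0.28]
force: [0.1, -0.2, 0.8]
width: 0.8
grasp_force: 0.0
```

```bash
python3 - <<'E'
from h import *
s=cams.snapshot("scene");cv2.imwrite("pics/s4.png",cv2.resize(s["color"][140:240,220:360],None,fx=5,fy=5));print(sensors.read_state()["eef_pos"])
E
```

```text
[529.12669965   2.69040748  59.53969079]
```

View pics/s4.png

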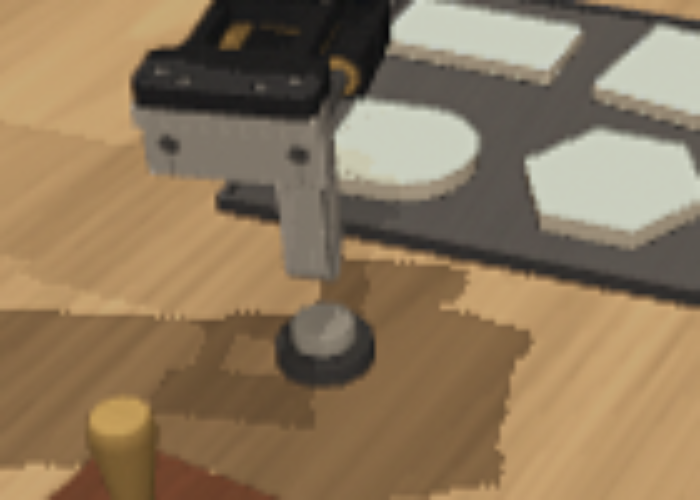

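The tip at crop (312,275) is directly over the cap at (322,325). Descending gently while watching the force.

Call:
servo_tool --motion '[{"gripper": 1,"x": 0,"y": 0,"z": 0.1,"spin": 0},{"gripper": 1,"x": 0,"y": 0,"z": 0.2,"spin": 0},{"gripper": 1,"x": 0,"y": 0,"z": 0.25,"spin": 0},{"gripper": 1,"x": 0,"y": 0,"z": 0.25,"spin": 0},{"gripper": 1,"x": 0,"y": 0,"z": 0.25,"spin": 0}]'

```text
time: 16.1
eef_pos: [528.6, 2.8, 38.5]
eef_rot: [-3.141, 0.0, 0.28]
force: [-0.8, 0.1, 0.8]
width: 0.2
grasp_force: 0.0
```

Call:
servo_tool --motion '[{"gripper": 1,"x": 0,"y": 0,"z": 0.025,"spin": 0},{"gripper": 1,"x": 0,"y": 0,"z": 0.025,"spin": 0},{"gripper": 1,"x": 0,"y": 0,"z": 0.025,"spin": 0}]'

```text
time: 16.4
eef_pos: [528.7, 2.7, 36.7]
eef_rot: [-3.142, -0.0, 0.28]
force: [-0.2, 0.4, -0.5]
width: 0.6
grasp_force: 0.0
```

Call:
servo_tool --motion '[{"gripper": 1,"x": 0,"y": 0,"z": 0.025,"spin": 0},{"gripper": 1,"x": 0,"y": 0,"z": 0.025,"spin": 0},{"gripper": 1,"x": 0,"y": 0,"z": 0.025,"spin": 0}]'

```text
time: 16.7
eef_pos: [528.8, 2.7, 34.7]
eef_rot: [-3.142, -0.0, 0.28]
force: [0.6, -0.9, 2.5]
width: 0.4
grasp_force: 1.1
```

Call:
servo_tool --motion '[{"gripper": 1,"x": 0,"y": 0,"z": 0.025,"spin": 0},{"gripper": 1,"x": 0,"y": 0,"z": 0.04,"spin": 0},{"gripper": 1,"x": 0,"y": 0,"z": 0.04,"spin": 0}]'

```text
time: 17.0
eef_pos: [528.8, 2.8, 31.4]
eef_rot: [-3.142, -0.0, 0.28]
force: [0.8, -1.0, 4.1]
width: 0.3
grasp_force: 2.1
```

Call:
servo_tool --motion '[{"gripper": 1,"x": 0,"y": 0,"z": 0.025,"spin": 0},{"gripper": 1,"x": 0,"y": 0,"z": 0.025,"spin": 0},{"gripper": 1,"x": 0,"y": 0,"z": 0.025,"spin": 0}]'

```text
time: 17.3
eef_pos: [528.9, 2.7, 30.0]
eef_rot: [3.141, -0.0, 0.28]
force: [-4.9, -0.9, 18.0]
width: 0.5
grasp_force: 9.1
```

The force rose to 18 N, so the cap is bottomed. Holding briefly, then straight up.

Call:
servo_tool --motion '[{"gripper": 1,"x": 0,"y": 0,"z": 0,"spin": 0},{"gripper": 1,"x": 0,"y": 0,"z": 0,"spin": 0},{"gripper": 1,"x": 0,"y": 0,"z": -0.1,"spin": 0},{"gripper": 1,"x": 0,"y": 0,"z": -0.5,"spin": 0},{"gripper": 1,"x": 0,"y": 0,"z": -1,"spin": 0},{"gripper": 1,"x": 0,"y": 0,"z": -1,"spin": 0}]'

```text
time: 17.9
eef_pos: [530.6, 3.0, 113.5]
eef_rot: [3.14, -0.005, 0.28]
force: [0.3, 0.2, -1.0]
width: 0.5
grasp_force: 0.0
```

Call:
servo_tool --motion '[{"gripper": 1,"x": 0,"y": 0,"z": -0.5,"spin": 0},{"gripper": 1,"x": 0,"y": 0,"z": -1,"spin": 0},{"gripper": 1,"x": 0,"y": 0,"z": -1,"spin": 0},{"gripper": 1,"x": 0,"y": 0,"z": -1,"spin": 0},{"gripper": 1,"x": 0,"y": 0,"z": -1,"spin": 0}]'

```text
time: 18.4
eef_pos: [527.9, 2.6, 188.3]
eef_rot: [-3.141, 0.002, 0.28]
force: [-0.5, -0.0, -0.2]
width: 0.4
grasp_force: 0.0
```

```bash
python3 - <<'E'
from h import *
s=cams.snapshot("scene");cv2.imwrite("pics/s5.png",s["color"]);print(sensors.read_state()["eef_pos"])
E
```

```text
[527.88115762   2.62695205 188.16194221]
```

View pics/s5.png

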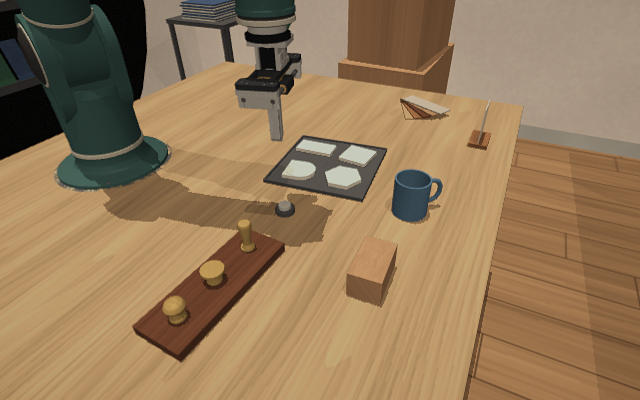

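Everything is where it was: the button is back up at (285,207) and the arm is clear.

```bash
python3 -c "
from rig import hand_in
print(hand_in())"
```

```text
the job is handed in; nothing more can be done
None
```

The job is done and handed in: I pointed at the hexagonal tile, then the tallest knob, for over two seconds each, then pressed the call button fully down (18 N) and released it, and the last picture shows nothing else moved.

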